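Swap two bottles on the mixer, shim the short one level and fit the hold-down bar

TASK

The tall brown bottle and the short white bottle stand in each other's cradle on the bottle mixer: swap them, so that the tall one stands in the low round cradle and the short one in the high square cradle, on top of the spacer discs that bring its cap level with the tall one's. Then set the hold-down bar over the two guide rods so that it lies level on both caps. Keep both bottles upright all the time.

Things in the scene. Friction and masses are not known exactly. Their poses are not given: they have to be found in the camera images.
- mixer: Low white fixed bottle mixer, 150 x 296 mm, with a grey control nose (150 mm wide, 31 mm high) out to x = -105 mm. Origin under its centre on the bench; y runs along the row of cradles, which stand at y = +65 and -65 mm (which is where varies). Its plate is 44 mm above the bench. Two upright steel guide rods, 10 mm thick, at x = 0, y = +-128 mm, tips 215 mm above the bench.
- cradle_low: Low round cradle fixed on the mixer plate: aluminium foot, 100 mm diameter. Origin: centre of its underside; axes as the mixer's. Seat: top of the foot, z = 10 mm. Four pins, 8 mm thick, 30 mm high above the seat, at x, y = +-29 mm; bottle or disc goes between them. Fingers that close along x pass between the pins and keep the gripper clear of rods and neighbour.
- cradle_high: High square cradle fixed on the mixer plate: an aluminium block 92 x 92 mm, 20 mm high. Origin: centre of its underside; axes parallel to the mixer's. The seat is the top of the block, at z = 20 mm. Four pins as on the low cradle.
- tall_bottle: Brown round bottle, red screw cap, 58 mm diameter, 130 mm high with its cap (cap about 39 mm wide, 20 mm high), about 0.3 kg. Origin: centre of its underside, z up. Straight-walled from 4 to 86 mm height: grip it round the body, near mid-height. Stands in the high square cradle at the start.
- short_bottle: White round bottle, black screw cap, 44 mm diameter, 90 mm high with its cap (cap 30 mm wide, 14 mm high), about 0.16 kg. Origin: centre of its underside, z up. Straight-walled from 4 to 59 mm height: grip it round the body, near mid-height. Stands in the low round cradle at the start.
- disc_5: White spacer disc, 60 mm diameter, 5 mm thick, lying on the bench. Origin: centre of its underside.
- disc_10: White spacer disc, 60 mm diameter, 10 mm thick, lying on the bench. Origin: centre of its underside.
- disc_20: White spacer disc, 60 mm diameter, 20 mm thick, lying on the bench. Origin: centre of its underside.
- hold_down_bar: Aluminium bar on the bench, 294 mm long (y), 36 wide (x), 12 thick, 0.3 kg. Origin: centre of its underside. Black rib handle on top in the middle, 14 mm wide (x), 60 long (y), top 38 mm above the underside. Both ends are forks (slots 22 mm wide, from y = +-113 mm to the ends) that go over the guide rods from above, either way round; pads under it at y = +-65 mm rest on the caps.

How it is judged:
By the outcome, as a careful person would: the job done as asked, in the order asked, and still so for the second after the job is handed in, with the robot touching nothing.
It also fails if it takes over 144 s, if anything falls off the work surface, if the arm or the gripper's body presses on something with over 40 N, if the wrist force passes 120 N, or if a joint passes its speed limit or range.

ROBOT

A 6-joint arm with a two-finger parallel gripper is mounted at the origin on a cart in front of the work surface, level with it; the furniture and walls round the work are solid. World frame = base frame: x ahead of the robot, y to its left, z up, the work surface at z = 0. Lengths are in m, angles in rad, forces in N, time in s.
With the tool pointing down it reaches from about 0.25 to 0.775 m from the base axis. Payload 4 kg.
Tool frame: the origin (TCP) lies at the very end of the fingers, on their centre line; the grasp point (between the pads) lies 19 mm behind it (robot.tcp_to_grasp is the distance from the TCP to the grasp point, in m); z points along the fingers, y is the line along which they close (so a half turn about z gives the same grasp; the last joint's range is limited). The gripper opens to 94 mm and grips with 3 to 60 N. Pads are 16 mm wide; open, the fingers measure 119 mm over their backs; the gripper's body (75 mm by 177 mm) begins 78 mm behind the grasp point.
Start: joints at [1.056, 0.087, 1.371, -0, 1.684, -0.103], TCP at [0.22, 0.504, 0.206] pointing down, gripper open.
Joint ranges: [-3.1, 3.1], [-0.76, 2.03], [0.27, 2.55], [-1.08, 4.22], [0.17, 2.65], [-2.57, 2.57]. Speed limits (rad/s): [2.79, 2.79, 3.14, 3.14, 3.14, 3.14].

INTERFACE

Orientations are given as [roll, pitch, yaw] about the fixed x, y, z axes, in that order (R = Rz(yaw) Ry(pitch) Rx(roll)).
In Python, from bench import robot gives the robot as it stands.
- The arm moves only by the shell command python3 nudge.py 'ROWS'. ROWS is one flat JSON list of numbers that holds 1 to 20 rows one after another, with no inner brackets; each row has 5 numbers: the finger opening in m, then dx, dy, dz in m, then a turn about the tool's z in rad; each row shifts and turns the commanded pose from where the row before left it, along the tool's axes as they then stand; what a row does not reach is not made up. A row lasts 1/12 s, in which the tool goes at most 0.0417 m and 0.125 rad, less where a joint would pass 70% of its speed; a pose out of reach is approached as far as the arm can. The fingers move at their own pace and stop on an object; the grip force is fixed at half the most. Time passes only in rows, so rows that do not move let the fingers close. It prints the time, the measured TCP pose, the force, the opening and the grip force at its end. Input that does not fit is refused with a message, and nothing moves.
- robot.get_obs(): the state, without advancing time (a new reading comes with each control period).
- robot.snapshot(name): name is "side" or "top"; returns a dict with "color" (480x640x3 uint8, blue, green, red), "fx", "fy", "cx", "cy" (pixels), "extrinsics" (4x4, takes a point from world to camera coordinates). Camera axes: x right, y down, z forward; pixel columns grow to the right and rows downward; lengths in m; the calibration is good to about 2 mm. A picture is of the moment at which its call begins. There is no depth.
- robot.close_job(): hands the job in; it is judged then, once.
The state is a dict: "time": time; "joint_positions": joint angles; "qvel": joint speeds; "joint_torque": joint torques, N m; "tool_pos": TCP position; "ee_rot": TCP orientation; "wrist_force": force on the tool from outside, world axes, zero at the start; "wrist_torque": the same for the moment, N m; "width": finger opening in m; "finger_force": force on a finger pad.
Only numpy, scipy, OpenCV 4.12 (cv2) and the standard library are available. Lean on these libraries where they do the work, as an engineer would, in place of code of your own. Each camera call takes 0.05 s, during which the arm holds its last target. There are 200 camera calls.

## Working session

There is one attempt and no reset: what is moved stays moved. The work goes in short steps, Python scripts to look and compute and a shell command to move; the robot and the scene stay as the last step left them, time stands still between calls to the robot, and variables do not carry over. Pictures are saved under pics/ and viewed, at most 14 in all, crops included, and the job is handed in when it is done.

```bash
ls; mkdir -p pics; python3 - <<'E'
from bench import robot
import cv2,numpy as np
for n in("top","side"):
    s=robot.snapshot(n); cv2.imwrite(f"pics/{n}0.png",s["color"]); print(n,s["fx"],s["fy"],s["cx"],s["cy"]); print(np.round(s["extrinsics"],4).tolist())
o=robot.get_obs();print({k:np.round(v,3).tolist() for k,v in o.items()})
E
```

```text
bench.py
nudge.py
pics
top 448.2936588795353 448.2936588795353 321.04547393865835 240.65320683141874
[[-0.0125, -0.9999, -0.0082, -0.0209], [-0.9827, 0.0138, -0.1846, 0.5375], [0.1847, 0.0058, -0.9828, 0.997], [0.0, 0.0, 0.0, 1.0]]
side 603.7637532301126 603.7637532301126 323.40118462424454 243.74937494697917
[[-0.9924, -0.1216, -0.0175, 0.4899], [-0.0255, 0.3433, -0.9389, 0.0881], [0.1201, -0.9313, -0.3438, 1.4539], [0.0, 0.0, 0.0, 1.0]]
{'time': 0.1, 'joint_positions': [1.056, 0.088, 1.372, -0.0, 1.684, -0.103], 'qvel': [-0.0, -0.0, -0.005, -0.001, -0.002, 0.001], 'joint_torque': [0.002, -34.125, -30.33, 0.072, 0.03, -0.0], 'tool_pos': [0.22, 0.504, 0.204], 'ee_rot': [-3.14, -0.0, 2.73], 'wrist_force': [0.231, -0.221, -0.419], 'wrist_torque': [-0.014, 0.038, -0.013], 'finger_force': 0.0, 'width': 0.094}
```
View pics/top0.png

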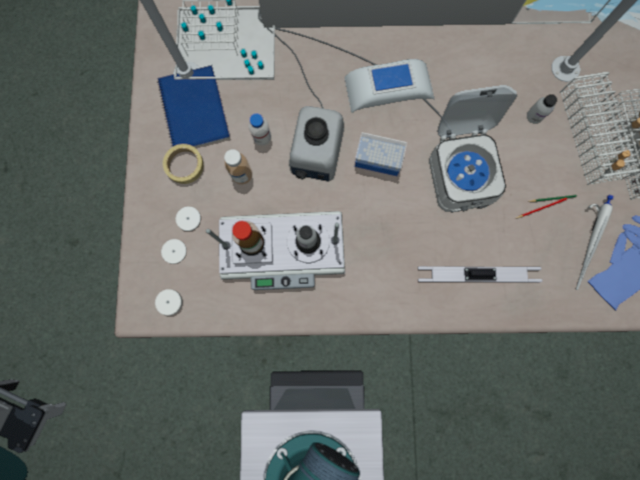

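View pics/side0.png

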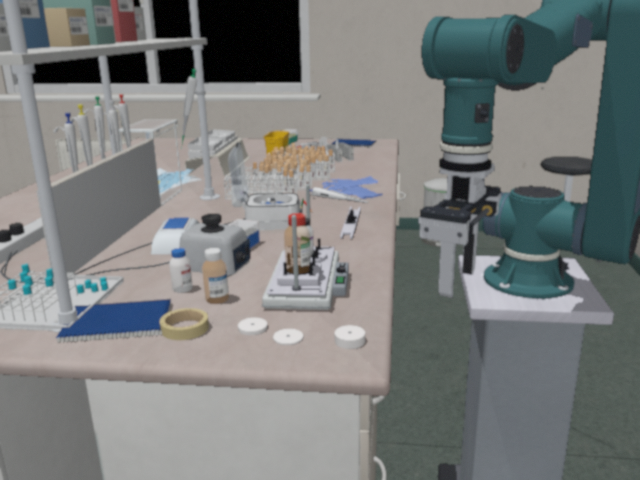

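```bash
cat > h.py <<'E'
from bench import robot
import cv2,numpy as np
def ray(s,px):
    E=np.array(s["extrinsics"]);R,t=E[:3,:3],E[:3,3]
    d=R.T@np.array([(px[0]-s["cx"])/s["fx"],(px[1]-s["cy"])/s["fy"],1]);return -R.T@t,d
def at(s,px,z):
    c,d=ray(s,px);return np.round((c+d*(z-c[2])/d[2])[:2],4)
def proj(s,p):
    E=np.array(s["extrinsics"]);q=E[:3,:3]@np.array(p)+E[:3,3]
    return np.array([s["cx"]+s["fx"]*q[0]/q[2],s["cy"]+s["fy"]*q[1]/q[2]])
def crop(im,x,y,w,h,k): return cv2.resize(im[y:y+h,x:x+w],None,fx=k,fy=k,interpolation=cv2.INTER_CUBIC)
def go(*p,yaw=None):
    "tool-frame shift to reach world point p"
    from scipy.spatial.transform import Rotation as Ro
    o=robot.get_obs();R=Ro.from_euler("xyz",o["ee_rot"])
    print("pos",np.round(o["tool_pos"],4),"rot",np.round(o["ee_rot"],4),"tool shift",np.round(R.inv().apply(np.array(p)-o["tool_pos"]),4))
E
python3 - <<'E'
from h import *
t=cv2.imread("pics/top0.png");s=cv2.imread("pics/side0.png")
m=np.zeros((600,800,3),np.uint8);m[:480]=crop(t,150,200,200,120,4);m[480:,:560]=crop(t,410,260,140,30,4)
cv2.imwrite("pics/t1.png",m);cv2.imwrite("pics/s1.png",crop(s,220,200,160,150,4)) 
E
```

View pics/t1.png

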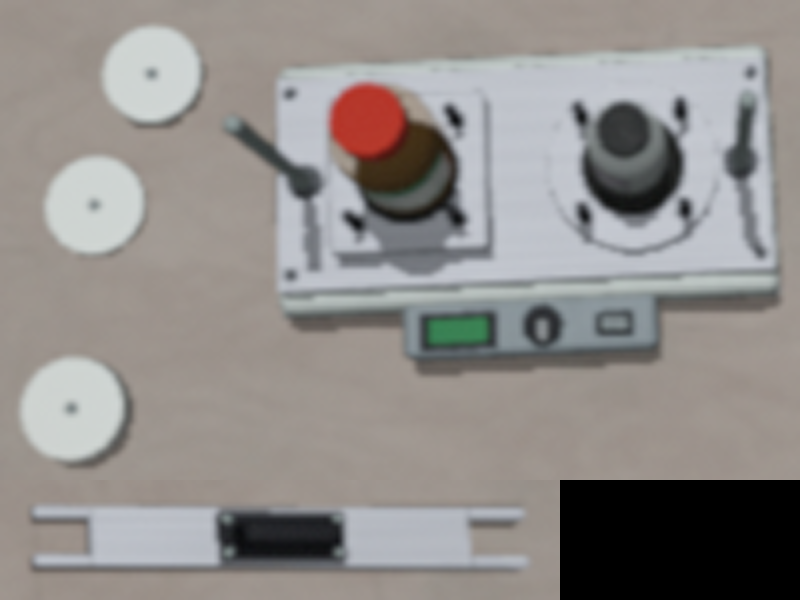

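View pics/s1.png

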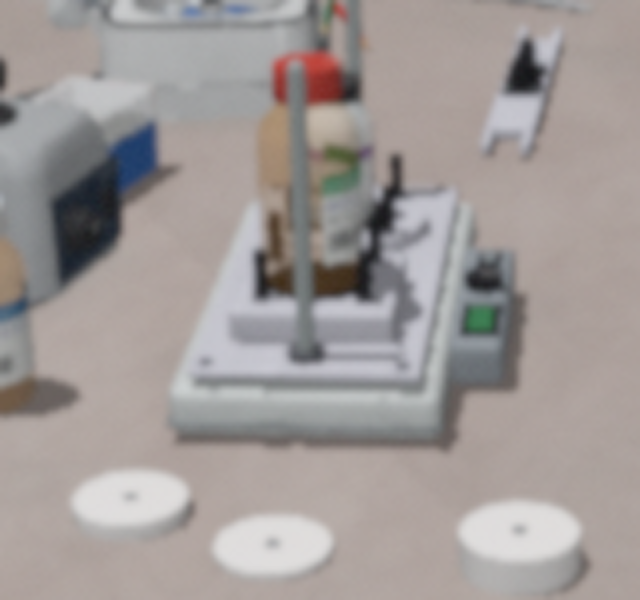

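```bash
python3 - <<'E'
from h import *
s=robot.snapshot("top")
f=lambda u,v:(150+(u+.5)/4-.5,200+(v+.5)/4-.5)
g=lambda u,v:(410+(u+.5)/4-.5,260+(v-479.5)/4-.5)
for n,p,z in [("rodL",(233,123),.215),("rodR",(747,99),.215),("baseL",(304,183),.050),("baseR",(740,162),.050),("c1",(278,72),.044),("c2",(766,49),.044),("c3",(777,268),.044),("c4",(282,293),.044),("red",(368,121),.194),("blk",(624,130),.144),("d10",(152,73.5),.01),("d5",(95,205),.005),("d20",(71,409),.02),
 ("sqA",(332,98),.064),("sqB",(484,93),.064),("sqC",(488,247),.064),("sqD",(334,252),.064),
 ("pin1",(455,117),.072),("pin2",(354,221),.072),("lp1",(580,112),.07),("lp2",(680,110),.07),("lp3",(585,215),.07),("lp4",(685,210),.07)]: print(n,at(s,f(*p),z))
for n,p in [("bTL",(32,507)),("bTR",(523,511)),("bBL",(33,568)),("bBR",(526,567)),("hL",(221,537)),("hR",(343,537))]: print(n,at(s,g(*p),.012 if n[0]=="b" else .03))
E
```

```text
rodL [0.5299 0.1941]
rodR [ 0.5384 -0.0596]
baseL [0.529  0.1949]
baseR [ 0.538  -0.0597]
c1 [0.5973 0.2135]
c2 [ 0.6072 -0.0765]
c3 [ 0.4762 -0.0802]
c4 [0.4654 0.2073]
red [0.5345 0.1314]
blk [0.5384 0.0041]
d10 [0.6058 0.2991]
d5 [0.5253 0.332 ]
d20 [0.4015 0.3351]
sqA [0.5765 0.1769]
sqB [0.5782 0.0885]
sqC [0.4879 0.0855]
sqD [0.4862 0.1736]
pin1 [0.5624 0.1041]
pin2 [0.5027 0.161 ]
lp1 [0.5648 0.0324]
lp2 [ 0.5651 -0.0252]
lp3 [0.5047 0.0296]
lp4 [ 0.5068 -0.0274]
bTL [ 0.4785 -0.2579]
bTR [ 0.4721 -0.55  ]
bBL [ 0.442  -0.2566]
bBR [ 0.4387 -0.5484]
hL [ 0.457  -0.3637]
hR [ 0.4561 -0.4349]
```

```bash
python3 nudge.py '[0.094, 0, 0, -0.006, 0.125, 0.094, 0, 0, -0.006, 0.125, 0.094, 0, 0, -0.006, 0.125, 0.094, 0, 0, -0.006, 0.125, 0.094, 0, 0, -0.006, 0.125, 0.094, 0, 0, -0.006, 0.125, 0.094, 0, 0, -0.006, 0.125, 0.094, 0, 0, -0.006, 0.125, 0.094, 0, 0, -0.006, 0.125, 0.094, 0, 0, 0, 0]'; python3 -c "
from h import *
go(.537,.003,.26);print(robot.get_obs()['joint_positions'])"
```

```text
time: 0.98
tool_pos: [0.2204, 0.5044, 0.2605]
ee_rot: [3.141, -0.002, 1.603]
wrist_force: [0.2, 1.1, 0.2]
width: 0.0942
finger_force: 0.0
pos [0.2204 0.5044 0.2605] rot [ 3.1406e+00 -1.6000e-03  1.6028e+00] tool shift [-0.5112  0.3004  0.    ]
[ 1.05589396e+00  8.27636986e-02  1.26742413e+00 -4.58948509e-05
  1.78955273e+00  1.02388504e+00]
```

```bash
python3 nudge.py '[0.094, -0.016, 0.0094, 0, 0, 0.094, -0.032, 0.0188, 0, 0, 0.094, -0.032, 0.0188, 0, 0, 0.094, -0.032, 0.0188, 0, 0, 0.094, -0.032, 0.0188, 0, 0, 0.094, -0.032, 0.0188, 0, 0, 0.094, -0.032, 0.0188, 0, 0, 0.094, -0.032, 0.0188, 0, 0, 0.094, -0.032, 0.0188, 0, 0, 0.094, -0.032, 0.0188, 0, 0, 0.094, -0.032, 0.0188, 0, 0, 0.094, -0.032, 0.0188, 0, 0, 0.094, -0.032, 0.0188, 0, 0, 0.094, -0.032, 0.0188, 0, 0, 0.094, -0.032, 0.0188, 0, 0, 0.094, -0.032, 0.0188, 0, 0, 0.094, -0.016, 0.0094, 0, 0, 0.094, 0, 0, 0, 0, 0.094, 0, 0, 0, 0]'; python3 -c "
from h import *
go(.537,.003,.072)"
```

```text
time: 2.57
tool_pos: [0.538, 0.002, 0.2583]
ee_rot: [-3.139, -0.001, 1.605]
wrist_force: [0.2, 0.9, 0.3]
width: 0.0937
finger_force: 0.0
pos [0.538  0.002  0.2583] rot [-3.1393e+00 -1.0000e-03  1.6052e+00] tool shift [ 0.0008 -0.0005  0.1863]
```

Descend and grip.

```bash
python3 nudge.py '[0.094, 0, 0, 0.02, 0, 0.094, 0, 0, 0.03, 0, 0.094, 0, 0, 0.03, 0, 0.094, 0, 0, 0.03, 0, 0.094, 0, 0, 0.03, 0, 0.094, 0, 0, 0.026, 0, 0.094, 0, 0, 0.02, 0, 0.094, 0, 0, 0, 0, 0.03, 0, 0, 0, 0, 0.03, 0, 0, 0, 0, 0.03, 0, 0, 0, 0, 0.03, 0, 0, 0, 0, 0.03, 0, 0, 0, 0, 0.03, 0, 0, 0, 0, 0.03, 0, 0, 0, 0]'
```

```text
time: 3.82
tool_pos: [0.5385, 0.0025, 0.074]
ee_rot: [3.141, 0.0, 1.605]
wrist_force: [0.0, 0.4, 0.0]
width: 0.0506
finger_force: 0.0
```

```bash
python3 nudge.py '[0.03, 0, 0, 0, 0, 0.03, 0, 0, 0, 0, 0.03, 0, 0, 0, 0, 0.03, 0, 0, 0, 0, 0.03, 0, 0, -0.01, 0, 0.03, 0, 0, -0.02, 0]'; python3 -c "
from h import *
go(.505,-.165,.27)"
```

```text
time: 4.32
tool_pos: [0.5349, 0.0028, 0.1002]
ee_rot: [-3.132, -0.001, 1.605]
wrist_force: [-0.9, -0.2, -3.0]
width: 0.0432
finger_force: 29.9
pos [0.5349 0.0028 0.1002] rot [-3.1322e+00 -1.2000e-03  1.6048e+00] tool shift [-0.1665 -0.0372 -0.1697]
```

```bash
python3 nudge.py '[0.03, 0, 0, -0.03, 0, 0.03, 0, 0, -0.035, 0, 0.03, 0, 0, -0.035, 0, 0.03, 0, 0, -0.035, 0, 0.03, 0, 0, -0.03, 0, 0.03, -0.015, -0.003, 0, 0, 0.03, -0.03, -0.006, 0, 0, 0.03, -0.03, -0.007, 0, 0, 0.03, -0.03, -0.007, 0, 0, 0.03, -0.03, -0.007, 0, 0, 0.03, -0.02, -0.004, 0, 0, 0.03, -0.012, -0.003, 0, 0, 0.03, 0, 0, 0, 0, 0.03, 0, 0, 0, 0]'; python3 -c "
from h import *
go(.505,-.165,.023)"
```

```text
time: 5.48
tool_pos: [0.5066, -0.1652, 0.2682]
ee_rot: [-3.141, -0.002, 1.604]
wrist_force: [0.7, 0.7, -1.7]
width: 0.0429
finger_force: 29.9
pos [ 0.5066 -0.1652  0.2682] rot [-3.1407e+00 -1.6000e-03  1.6041e+00] tool shift [-1.000e-04 -1.400e-03  2.452e-01]
```

```bash
python3 nudge.py '[0.03, 0, 0, 0.02, 0, 0.03, 0, 0, 0.036, 0, 0.03, 0, 0, 0.036, 0, 0.03, 0, 0, 0.036, 0, 0.03, 0, 0, 0.036, 0, 0.03, 0, 0, 0.034, 0, 0.03, 0, 0, 0.02, 0, 0.03, 0, 0, 0.01, 0, 0.03, 0, 0, 0.008, 0, 0.03, 0, 0, 0.004, 0, 0.03, 0, 0, 0.002, 0, 0.03, 0, 0, 0, 0, 0.03, 0, 0, 0, 0]'
```

```text
time: 6.57
tool_pos: [0.5081, -0.166, 0.0281]
ee_rot: [3.139, 0.001, 1.605]
wrist_force: [0.9, -0.1, -2.1]
width: 0.0432
finger_force: 29.9
```

```bash
python3 nudge.py '[0.03, 0, 0, 0.003, 0, 0.03, 0, 0, 0.002, 0, 0.03, 0, 0, 0.001, 0, 0.03, 0, 0, 0, 0, 0.03, 0, 0, 0, 0]'
```

```text
time: 6.98
tool_pos: [0.5068, -0.1656, 0.0204]
ee_rot: [-3.142, -0.0, 1.605]
wrist_force: [0.2, -0.0, -1.4]
width: 0.0431
finger_force: 29.9
```

```bash
python3 nudge.py '[0.03, 0, 0, 0.001, 0, 0.03, 0, 0, 0.001, 0, 0.03, 0, 0, 0, 0, 0.03, 0, 0, 0, 0]'
```

```text
time: 7.32
tool_pos: [0.5071, -0.1658, 0.0199]
ee_rot: [3.141, 0.0, 1.605]
wrist_force: [-2.7, 0.2, 6.4]
width: 0.0431
finger_force: 29.9
```

```bash
python3 nudge.py '[0.094, 0, 0, 0, 0, 0.094, 0, 0, 0, 0, 0.094, 0, 0, 0, 0, 0.094, 0, 0, 0, 0, 0.094, 0, 0, 0, 0, 0.094, 0, 0, 0, 0, 0.094, 0, 0, 0, 0, 0.094, 0, 0, -0.02, 0, 0.094, 0, 0, -0.035, 0, 0.094, 0, 0, -0.04, 0, 0.094, 0, 0, -0.04, 0, 0.094, 0, 0, -0.04, 0, 0.094, 0, 0, -0.04, 0, 0.094, 0, 0, -0.03, 0, 0.094, 0, 0, -0.01, 0, 0.094, 0, 0, 0, 0]';python3 -c "
from h import *
s=robot.snapshot('top');cv2.imwrite('pics/t2.png',crop(s['color'],200,180,240,130,3))
go(.534,.1315,.27)"
```

```text
time: 8.65
tool_pos: [0.5082, -0.1662, 0.277]
ee_rot: [3.135, 0.003, 1.605]
wrist_force: [0.6, -0.7, 0.7]
width: 0.0939
finger_force: 0.0
pos [ 0.5073 -0.1658  0.2739] rot [3.1399e+00 7.0000e-04 1.6049e+00] tool shift [0.2962 0.0368 0.0037]
```

View pics/t2.png

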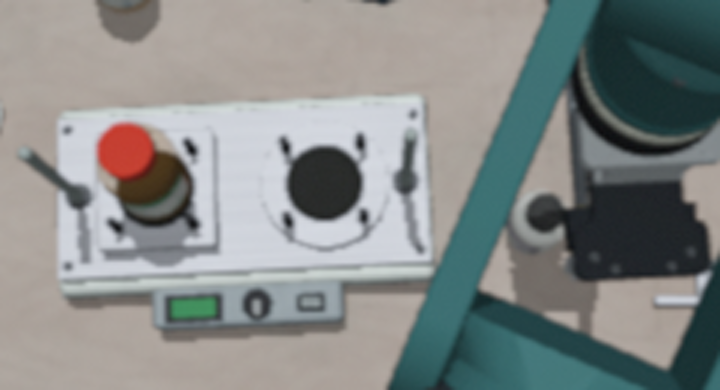

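```bash
python3 nudge.py '[0.094, 0.015, 0.002, 0, 0, 0.094, 0.034, 0.0042, 0, 0, 0.094, 0.034, 0.0042, 0, 0, 0.094, 0.034, 0.0042, 0, 0, 0.094, 0.034, 0.0042, 0, 0, 0.094, 0.034, 0.0042, 0, 0, 0.094, 0.034, 0.0042, 0, 0, 0.094, 0.034, 0.0042, 0, 0, 0.094, 0.028, 0.0034, 0, 0, 0.094, 0.015, 0.002, 0, 0, 0.094, 0, 0, 0, 0, 0.094, 0, 0, 0, 0]';python3 -c "
from h import *
s=robot.snapshot('top');print(at(s,(307.67,240.33),.054))
go(.534,.1315,.107)"
```

```text
time: 9.7
tool_pos: [0.5325, 0.1316, 0.27]
ee_rot: [-3.136, 0.001, 1.606]
wrist_force: [-0.3, 0.7, -0.5]
width: 0.094
finger_force: 0.0
[0.5376 0.0031]
pos [0.5328 0.1308 0.2708] rot [-3.1370e+00  1.2000e-03  1.6048e+00] tool shift [0.0009 0.002  0.1638]
```

```bash
python3 nudge.py '[0.094, 0, 0, 0.02, 0, 0.094, 0, 0, 0.035, 0, 0.094, 0, 0, 0.035, 0, 0.094, 0, 0, 0.034, 0, 0.094, 0, 0, 0.025, 0, 0.094, 0, 0, 0.015, 0, 0.094, 0, 0, 0, 0, 0.094, 0, 0, 0, 0, 0.04, 0, 0, 0, 0, 0.04, 0, 0, 0, 0, 0.04, 0, 0, 0, 0, 0.04, 0, 0, 0, 0, 0.04, 0, 0, 0, 0, 0.04, 0, 0, 0, 0, 0.04, 0, 0, 0, 0, 0.04, 0, 0, 0, 0, 0.04, 0, 0, 0, 0]'
```

```text
time: 11.17
tool_pos: [0.5344, 0.1317, 0.1103]
ee_rot: [3.139, -0.0, 1.605]
wrist_force: [1.0, 0.3, 2.4]
width: 0.0573
finger_force: 29.9
```

```bash
python3 nudge.py '[0.04, 0, 0, -0.005, 0, 0.04, 0, 0, -0.015, 0, 0.04, 0, 0, -0.02, 0, 0.04, 0, 0, -0.01, 0, 0.04, 0, 0, 0, 0, 0.04, -0.012, 0, 0, 0, 0.04, -0.025, 0, 0, 0, 0.04, -0.03, 0, 0, 0, 0.04, -0.03, 0, 0, 0, 0.04, -0.02, 0, 0, 0, 0.04, -0.01, 0, 0, 0, 0.04, 0, 0, 0, 0, 0.04, 0, 0, 0, 0, 0.04, 0, 0, 0, 0]'; python3 -c "
from h import *
go(.537,.003,.099)"
```

```text
time: 12.33
tool_pos: [0.5376, 0.0054, 0.1589]
ee_rot: [-3.14, -0.001, 1.606]
wrist_force: [-0.4, -0.1, -1.8]
width: 0.0574
finger_force: 29.9
pos [0.5376 0.0054 0.1589] rot [-3.1405e+00 -1.1000e-03  1.6056e+00] tool shift [-0.0025 -0.0006  0.0599]
```

```bash
python3 nudge.py '[0.04, -0.0025, -0.0005, 0.01, 0, 0.04, 0, 0, 0.015, 0, 0.04, 0, 0, 0.015, 0, 0.04, 0, 0, 0.01, 0, 0.04, 0, 0, 0.005, 0, 0.04, 0, 0, 0.002, 0, 0.04, 0, 0, 0, 0, 0.04, 0, 0, 0, 0, 0.04, 0, 0, 0.001, 0, 0.04, 0, 0, 0, 0, 0.04, 0, 0, 0, 0]'
```

```text
time: 13.25
tool_pos: [0.5379, 0.002, 0.1021]
ee_rot: [3.14, 0.0, 1.605]
wrist_force: [-0.3, -0.2, -2.5]
width: 0.057
finger_force: 29.9
```

```bash
python3 nudge.py '[0.04, 0, 0, 0.001, 0, 0.04, 0, 0, 0.001, 0, 0.04, 0, 0, 0.001, 0, 0.04, 0, 0, 0, 0, 0.04, 0, 0, 0, 0]'
```

```text
time: 13.67
tool_pos: [0.5378, 0.0021, 0.1002]
ee_rot: [3.14, 0.0, 1.605]
wrist_force: [-1.1, 0.3, 5.9]
width: 0.0575
finger_force: 29.9
```

Seated. Release, rise, and head to disc_20.

```bash
python3 nudge.py '[0.094, 0, 0, 0, 0, 0.094, 0, 0, 0, 0, 0.094, 0, 0, 0, 0, 0.094, 0, 0, 0, 0, 0.094, 0, 0, 0, 0, 0.094, 0, 0, 0, 0, 0.094, 0, 0, 0, 0, 0.094, 0, 0, -0.02, 0, 0.094, 0, 0, -0.035, 0, 0.094, 0, 0, -0.04, 0, 0.094, 0, 0, -0.04, 0, 0.094, 0, 0, -0.03, 0, 0.094, 0, 0, -0.01, 0, 0.094, 0, 0, 0, 0]';python3 -c "
from h import *
go(.4015,.335,.10)"
```

```text
time: 14.83
tool_pos: [0.539, 0.0019, 0.2773]
ee_rot: [3.134, 0.001, 1.605]
wrist_force: [0.6, 0.1, 0.3]
width: 0.0942
finger_force: 0.0
pos [0.539  0.0019 0.2773] rot [3.1341e+00 9.0000e-04 1.6048e+00] tool shift [ 0.3377 -0.1274  0.176 ]
```

```bash
python3 nudge.py '[0.094, 0.016, -0.006, 0, 0, 0.094, 0.034, -0.0128, 0, 0, 0.094, 0.034, -0.0128, 0, 0, 0.094, 0.034, -0.0128, 0, 0, 0.094, 0.034, -0.0128, 0, 0, 0.094, 0.034, -0.0128, 0, 0, 0.094, 0.034, -0.0128, 0, 0, 0.094, 0.034, -0.0128, 0, 0, 0.094, 0.034, -0.0128, 0, 0, 0.094, 0.034, -0.0128, 0, 0, 0.094, 0.016, -0.006, 0, 0, 0.094, 0, 0, 0.02, 0, 0.094, 0, 0, 0.04, 0, 0.094, 0, 0, 0.04, 0, 0.094, 0, 0, 0.04, 0, 0.094, 0, 0, 0.02, 0, 0.094, 0, 0, 0, 0, 0.094, 0, 0, 0, 0]';python3 -c "
from h import *
go(.4015,.335,.004)"
```

```text
time: 16.33
tool_pos: [0.3969, 0.3342, 0.1101]
ee_rot: [-3.136, 0.004, 1.605]
wrist_force: [0.5, 0.1, 0.8]
width: 0.0934
finger_force: 0.0
pos [0.3969 0.3342 0.1101] rot [-3.1357  0.0037  1.6048] tool shift [0.001  0.0052 0.1061]
```

```bash
python3 nudge.py '[0.094, 0.001, 0.004, 0.02, 0, 0.094, 0, 0, 0.03, 0, 0.094, 0, 0, 0.03, 0, 0.094, 0, 0, 0.015, 0, 0.094, 0, 0, 0.003, 0, 0.094, 0, 0, 0, 0, 0.094, 0, 0, 0, 0, 0.094, 0, 0, 0, 0]'
```

```text
time: 17.0
tool_pos: [0.4046, 0.3379, 0.0182]
ee_rot: [3.137, -0.003, 1.605]
wrist_force: [-0.2, 0.6, 0.3]
width: 0.0941
finger_force: 0.0
```

```bash
python3 nudge.py '[0.094, -0.002, -0.002, 0.006, 0, 0.094, 0, 0, 0.004, 0, 0.094, 0, 0, 0, 0, 0.094, 0, 0, 0, 0, 0.094, 0, 0, 0, 0]'
```

```text
time: 17.42
tool_pos: [0.4009, 0.3346, 0.0055]
ee_rot: [3.142, -0.0, 1.605]
wrist_force: [0.7, 0.8, 0.3]
width: 0.0941
finger_force: 0.0
```

```bash
python3 nudge.py '[0.094, 0, 0, 0.002, 0, 0.094, 0, 0, 0, 0, 0.045, 0, 0, 0, 0, 0.045, 0, 0, 0, 0, 0.045, 0, 0, 0, 0, 0.045, 0, 0, 0, 0, 0.045, 0, 0, 0, 0, 0.045, 0, 0, 0, 0, 0.045, 0, 0, 0, 0, 0.045, 0, 0, 0, 0, 0.045, 0, 0, 0, 0, 0.045, 0, 0, -0.01, 0, 0.045, 0, 0, -0.02, 0, 0.045, 0, 0, 0, 0]'
```

```text
time: 18.58
tool_pos: [0.4031, 0.3361, 0.0375]
ee_rot: [3.136, -0.004, 1.605]
wrist_force: [0.7, 0.7, 0.2]
width: 0.0596
finger_force: 30.0
```

```bash
python3 nudge.py '[0.045, 0, 0, -0.03, 0, 0.045, 0, 0, -0.04, 0, 0.045, 0, 0, -0.04, 0, 0.045, 0, 0, -0.04, 0, 0.045, 0, 0, -0.04, 0, 0.045, 0, 0, -0.02, 0, 0.045, -0.016, 0.009, 0, 0, 0.045, -0.03, 0.0193, 0, 0, 0.045, -0.03, 0.0193, 0, 0, 0.045, -0.03, 0.0193, 0, 0, 0.045, -0.03, 0.0193, 0, 0, 0.045, -0.03, 0.0193, 0, 0, 0.045, -0.03, 0.0193, 0, 0, 0.045, 0, 0, 0, 0, 0.045, 0, 0, 0, 0, 0.045, 0, 0, 0, 0]';python3 -c "
from h import *
go(.533,.1325,.07)"
```

```text
time: 19.92
tool_pos: [0.532, 0.1432, 0.2432]
ee_rot: [-3.141, -0.001, 1.605]
wrist_force: [-0.4, -0.2, 0.9]
width: 0.0596
finger_force: 30.0
pos [0.532  0.1432 0.2432] rot [-3.1409e+00 -7.0000e-04  1.6045e+00] tool shift [-0.0109  0.0007  0.1732]
```

```bash
python3 nudge.py '[0.045, -0.011, 0.001, 0, 0, 0.045, 0, 0, 0.02, 0, 0.045, 0, 0, 0.035, 0, 0.045, 0, 0, 0.035, 0, 0.045, 0, 0, 0.03, 0, 0.045, 0, 0, 0.02, 0, 0.045, 0, 0, 0.01, 0, 0.045, 0, 0, 0.01, 0, 0.045, 0, 0, 0.005, 0, 0.045, 0, 0, 0, 0, 0.045, 0, 0, 0, 0, 0.045, 0, 0, 0, 0]'
```

```text
time: 20.92
tool_pos: [0.5348, 0.1322, 0.0802]
ee_rot: [3.138, -0.0, 1.605]
wrist_force: [0.1, -0.7, -0.5]
width: 0.0594
finger_force: 30.0
```

```bash
python3 nudge.py '[0.045, 0, 0, 0.005, 0, 0.045, 0, 0, 0.003, 0, 0.045, 0, 0, 0.001, 0, 0.045, 0, 0, 0, 0, 0.045, 0, 0, 0, 0]'
```

```text
time: 21.33
tool_pos: [0.5336, 0.1319, 0.0693]
ee_rot: [-3.141, -0.0, 1.605]
wrist_force: [-0.1, 0.4, -1.4]
width: 0.0598
finger_force: 30.0
```

```bash
python3 nudge.py '[0.045, 0, 0, 0.001, 0, 0.045, 0, 0, 0.001, 0, 0.045, 0, 0, 0, 0, 0.045, 0, 0, 0, 0]'
```

```text
time: 21.67
tool_pos: [0.5338, 0.132, 0.0675]
ee_rot: [3.141, -0.0, 1.605]
wrist_force: [0.4, 0.1, 0.3]
width: 0.0593
finger_force: 30.0
```

```bash
python3 nudge.py '[0.045, 0, 0, 0.001, 0, 0.045, 0, 0, 0, 0, 0.045, 0, 0, 0, 0]'; python3 nudge.py '[0.094, 0, 0, 0, 0, 0.094, 0, 0, 0, 0, 0.094, 0, 0, 0, 0, 0.094, 0, 0, 0, 0, 0.094, 0, 0, 0, 0, 0.094, 0, 0, 0, 0, 0.094, 0, 0, -0.02, 0, 0.094, 0, 0, -0.035, 0, 0.094, 0, 0, -0.04, 0, 0.094, 0, 0, -0.04, 0, 0.094, 0, 0, -0.03, 0, 0.094, 0, 0, -0.015, 0, 0.094, 0, 0, 0, 0]'; python3 -c "
from h import *
go(.606,.299,.01)"
```

```text
time: 21.92
tool_pos: [0.5338, 0.132, 0.0675]
ee_rot: [3.141, -0.0, 1.605]
wrist_force: [-2.0, -1.0, 5.2]
width: 0.0598
finger_force: 30.0
time: 23.0
tool_pos: [0.5358, 0.1323, 0.2521]
ee_rot: [3.131, -0.001, 1.605]
wrist_force: [0.2, -0.4, 0.7]
width: 0.094
finger_force: 0.0
pos [0.5358 0.1323 0.2521] rot [ 3.1314e+00 -1.2000e-03  1.6049e+00] tool shift [0.1639 0.0734 0.243 ]
```

```bash
python3 nudge.py '[0.076, 0.0145, 0.007, 0, 0, 0.076, 0.03, 0.014, 0, 0, 0.076, 0.03, 0.014, 0, 0, 0.076, 0.03, 0.014, 0, 0, 0.076, 0.03, 0.014, 0, 0, 0.076, 0.02, 0.01, 0, 0, 0.076, 0.01, 0.005, 0, 0, 0.076, 0, 0, 0.02, 0, 0.076, 0, 0, 0.04, 0, 0.076, 0, 0, 0.04, 0, 0.076, 0, 0, 0.04, 0, 0.076, 0, 0, 0.03, 0, 0.076, 0, 0, 0.02, 0, 0.076, 0, 0, 0, 0, 0.076, 0, 0, 0, 0, 0.076, 0, 0, 0, 0]';python3 -c "
from h import *
s=robot.snapshot('side');cv2.imwrite('pics/s2.png',crop(s['color'],220,200,160,150,4))
go(.606,.299,.0035)"
```

```text
time: 24.33
tool_pos: [0.6063, 0.2997, 0.0567]
ee_rot: [3.141, -0.0, 1.605]
wrist_force: [0.2, -0.9, 0.5]
width: 0.0756
finger_force: 0.0
pos [0.6071 0.2999 0.0582] rot [ 3.1387e+00 -1.2000e-03  1.6051e+00] tool shift [-0.0009 -0.0013  0.0547]
```

View pics/s2.png

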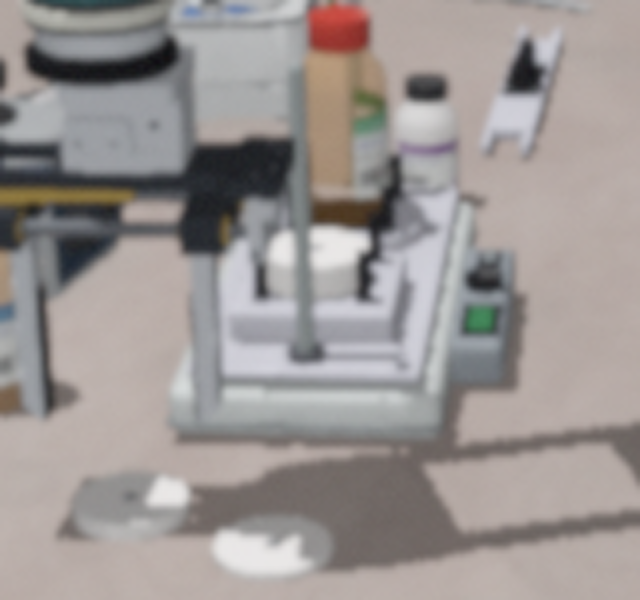

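```bash
python3 nudge.py '[0.076, -0.0005, -0.0005, 0.02, 0, 0.076, 0, 0, 0.02, 0, 0.076, 0, 0, 0.008, 0, 0.076, 0, 0, 0.003, 0, 0.076, 0, 0, 0, 0, 0.076, 0, 0, 0, 0, 0.076, 0, 0, 0, 0]'; python3 -c "
from h import *
go(.606,.299,.003)"
```

```text
time: 24.97
tool_pos: [0.6068, 0.299, 0.0075]
ee_rot: [3.138, -0.001, 1.605]
wrist_force: [-0.3, 0.8, 0.5]
width: 0.0764
finger_force: 0.0
pos [0.6068 0.299  0.0075] rot [ 3.1385e+00 -1.2000e-03  1.6048e+00] tool shift [ 0.     -0.0008  0.0045]
```

```bash
python3 nudge.py '[0.076, 0, 0, 0.002, 0, 0.076, 0, 0, 0, 0, 0.076, 0, 0, 0, 0, 0.045, 0, 0, 0, 0, 0.045, 0, 0, 0, 0, 0.045, 0, 0, 0, 0, 0.045, 0, 0, 0, 0, 0.045, 0, 0, 0, 0, 0.045, 0, 0, 0, 0]'; python3 nudge.py '[0.045, 0, 0, -0.01, 0, 0.045, 0, 0, -0.02, 0, 0.045, 0, 0, -0.04, 0, 0.045, 0, 0, -0.04, 0, 0.045, 0, 0, -0.04, 0, 0.045, 0, 0, -0.04, 0, 0.045, 0, 0, -0.04, 0, 0.045, 0, 0, -0.01, 0, 0.045, -0.0145, -0.007, 0, 0, 0.045, -0.03, -0.014, 0, 0, 0.045, -0.03, -0.014, 0, 0, 0.045, -0.03, -0.014, 0, 0, 0.045, -0.03, -0.014, 0, 0, 0.045, -0.02, -0.01, 0, 0, 0.045, -0.01, -0.005, 0, 0, 0.045, 0, 0, 0, 0, 0.045, 0, 0, 0, 0, 0.045, 0, 0, 0, 0]';python3 -c "
from h import *
go(.5338,.132,.0865)"
```

```text
time: 25.72
tool_pos: [0.6056, 0.2985, 0.0035]
ee_rot: [3.141, -0.0, 1.605]
wrist_force: [0.4, 0.4, 0.2]
width: 0.0589
finger_force: 30.0
time: 27.22
tool_pos: [0.5336, 0.1325, 0.2433]
ee_rot: [3.142, -0.001, 1.606]
wrist_force: [0.4, 0.1, -0.1]
width: 0.0592
finger_force: 30.0
pos [0.5336 0.1325 0.2433] rot [ 3.1415e+00 -8.0000e-04  1.6057e+00] tool shift [-0.0006  0.0002  0.1568]
```

```bash
python3 nudge.py '[0.045, 0, 0, 0.02, 0, 0.045, 0, 0, 0.035, 0, 0.045, 0, 0, 0.035, 0, 0.045, 0, 0, 0.03, 0, 0.045, 0, 0, 0.015, 0, 0.045, 0, 0, 0.01, 0, 0.045, 0, 0, 0.005, 0, 0.045, 0, 0, 0, 0, 0.045, 0, 0, 0, 0, 0.045, 0, 0, 0, 0, 0.045, 0, 0, 0.002, 0, 0.045, 0, 0, 0, 0, 0.045, 0, 0, 0, 0]'
```

```text
time: 28.3
tool_pos: [0.5335, 0.1315, 0.0921]
ee_rot: [3.14, -0.0, 1.605]
wrist_force: [-0.1, -0.2, -1.0]
width: 0.059
finger_force: 30.0
```

```bash
python3 nudge.py '[0.045, 0, 0, 0.002, 0, 0.045, 0, 0, 0.001, 0, 0.045, 0, 0, 0.001, 0, 0.045, 0, 0, 0, 0, 0.045, 0, 0, 0, 0, 0.045, 0, 0, 0, 0]'
```

```text
time: 28.8
tool_pos: [0.5332, 0.1315, 0.0875]
ee_rot: [3.142, -0.0, 1.605]
wrist_force: [-0.3, 0.5, -0.4]
width: 0.0591
finger_force: 30.0
```

```bash
python3 nudge.py '[0.045, 0, 0, 0.001, 0, 0.045, 0, 0, 0, 0, 0.045, 0, 0, 0, 0]'; python3 nudge.py '[0.094, 0, 0, 0, 0, 0.094, 0, 0, 0, 0, 0.094, 0, 0, 0, 0, 0.094, 0, 0, 0, 0, 0.094, 0, 0, 0, 0, 0.094, 0, 0, 0, 0, 0.094, 0, 0, -0.02, 0, 0.094, 0, 0, -0.035, 0, 0.094, 0, 0, -0.04, 0, 0.094, 0, 0, -0.04, 0, 0.094, 0, 0, -0.035, 0, 0.094, 0, 0, -0.015, 0, 0.094, 0, 0, 0, 0, 0.094, 0, 0, 0, 0, 0.094, 0, 0, 0, 0]'; python3 -c "
from h import *
go(.507,-.1657,.27)"
```

```text
time: 29.05
tool_pos: [0.5332, 0.1315, 0.0875]
ee_rot: [3.141, -0.0, 1.605]
wrist_force: [-1.6, 0.5, 5.3]
width: 0.0589
finger_force: 30.0
time: 30.3
tool_pos: [0.5325, 0.1314, 0.2691]
ee_rot: [-3.138, 0.0, 1.605]
wrist_force: [0.3, 0.1, -0.6]
width: 0.094
finger_force: 0.0
pos [0.5325 0.1314 0.2691] rot [-3.1380e+00  3.0000e-04  1.6048e+00] tool shift [-0.296  -0.0356 -0.0006]
```

```bash
python3 nudge.py '[0.094, -0.015, -0.002, 0, 0, 0.094, -0.034, -0.0041, 0, 0, 0.094, -0.034, -0.0041, 0, 0, 0.094, -0.034, -0.0041, 0, 0, 0.094, -0.034, -0.0041, 0, 0, 0.094, -0.034, -0.0041, 0, 0, 0.094, -0.034, -0.0041, 0, 0, 0.094, -0.034, -0.0041, 0, 0, 0.094, -0.028, -0.0033, 0, 0, 0.094, -0.015, -0.002, 0, 0, 0.094, 0, 0, 0.02, 0, 0.094, 0, 0, 0.04, 0, 0.094, 0, 0, 0.04, 0, 0.094, 0, 0, 0.02, 0, 0.094, 0, 0, 0, 0, 0.094, 0, 0, 0, 0, 0.094, 0, 0, 0, 0]';python3 -c "
from h import *
s=robot.snapshot('top');cv2.imwrite('pics/t3.png',crop(s['color'],200,180,240,130,3))
go(.507,-.1657,.022)"
```

```text
time: 31.72
tool_pos: [0.5076, -0.1657, 0.152]
ee_rot: [3.141, 0.0, 1.605]
wrist_force: [-0.1, -0.9, 0.2]
width: 0.094
finger_force: 0.0
pos [ 0.5082 -0.1659  0.1532] rot [3.1390e+00 1.2000e-03 1.6049e+00] tool shift [ 0.0004 -0.0016  0.1312]
```

View pics/t3.png

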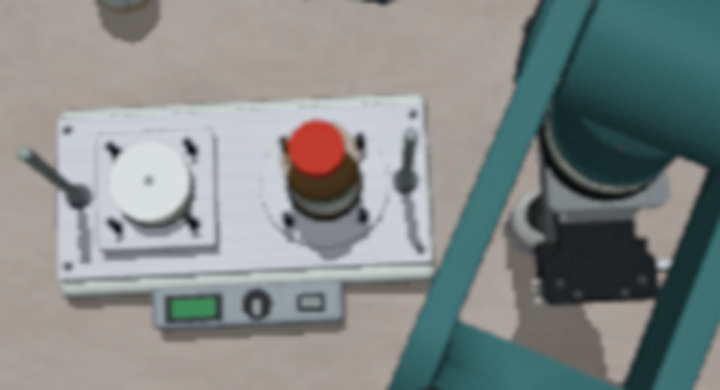

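```bash
python3 nudge.py '[0.094, 0, -0.0005, 0.02, 0, 0.094, 0, 0, 0.035, 0, 0.094, 0, 0, 0.035, 0, 0.094, 0, 0, 0.025, 0, 0.094, 0, 0, 0.01, 0, 0.094, 0, 0, 0.003, 0, 0.094, 0, 0, 0, 0, 0.094, 0, 0, 0, 0, 0.094, 0, 0, 0, 0]'; python3 -c "
from h import *
s=robot.snapshot('top');print(at(s,(200+149.5/3-.5,180+181.5/3-.5),.094),at(s,(200+316.5/3-.5,180+147.5/3-.5),.184))
go(.507,-.1657,.022)"
```

```text
time: 32.52
tool_pos: [0.5087, -0.1664, 0.0262]
ee_rot: [3.137, 0.002, 1.605]
wrist_force: [-1.2, 0.6, 0.2]
width: 0.094
finger_force: 0.0
[0.5326 0.1323] [0.5373 0.0037]
pos [ 0.5085 -0.1663  0.0259] rot [3.1374e+00 2.0000e-03 1.6048e+00] tool shift [ 0.0007 -0.0015  0.0039]
```

```bash
python3 nudge.py '[0.03, 0, 0, 0, 0, 0.03, 0, 0, 0, 0, 0.03, 0, 0, 0, 0, 0.03, 0, 0, 0, 0, 0.03, 0, 0, 0, 0, 0.03, 0, 0, 0, 0, 0.03, 0, 0, 0, 0, 0.03, 0, 0, 0, 0, 0.03, 0, 0, 0, 0, 0.03, 0, 0, 0, 0, 0.03, 0, 0, 0, 0, 0.03, 0, 0, 0, 0]'; python3 nudge.py '[0.03, 0, 0, -0.01, 0, 0.03, 0, 0, -0.025, 0, 0.03, 0, 0, -0.035, 0, 0.03, 0, 0, -0.035, 0, 0.03, 0, 0, -0.035, 0, 0.03, 0, 0, -0.035, 0, 0.03, 0, 0, -0.035, 0, 0.03, 0, 0, -0.03, 0, 0.03, 0, 0, -0.01, 0, 0.03, 0, 0, 0, 0, 0.03, 0, 0, 0, 0]'; python3 -c "
from h import *
go(.533,.132,.27)"
```

```text
time: 33.57
tool_pos: [0.5068, -0.1656, 0.0234]
ee_rot: [-3.142, -0.0, 1.605]
wrist_force: [-0.1, -0.3, -0.1]
width: 0.0433
finger_force: 29.9
time: 34.48
tool_pos: [0.5065, -0.1655, 0.2725]
ee_rot: [-3.141, -0.001, 1.605]
wrist_force: [0.6, -1.0, -2.8]
width: 0.0432
finger_force: 29.9
pos [ 0.5065 -0.1655  0.2725] rot [-3.1406e+00 -6.0000e-04  1.6048e+00] tool shift [0.2964 0.0366 0.0026]
```

```bash
python3 nudge.py '[0.03, 0.01, 0.001, 0, 0, 0.03, 0.02, 0.0025, 0, 0, 0.03, 0.03, 0.0037, 0, 0, 0.03, 0.03, 0.0037, 0, 0, 0.03, 0.03, 0.0037, 0, 0, 0.03, 0.03, 0.0037, 0, 0, 0.03, 0.03, 0.0037, 0, 0, 0.03, 0.03, 0.0037, 0, 0, 0.03, 0.03, 0.0037, 0, 0, 0.03, 0.026, 0.0034, 0, 0, 0.03, 0.02, 0.0025, 0, 0, 0.03, 0.01, 0.001, 0, 0, 0.03, 0, 0, 0, 0, 0.03, 0, 0, 0, 0]'; python3 -c "
from h import *
go(.533,.132,.1174)"
```

```text
time: 35.65
tool_pos: [0.5323, 0.1314, 0.2717]
ee_rot: [-3.138, 0.001, 1.606]
wrist_force: [0.1, -0.6, -1.6]
width: 0.0431
finger_force: 29.9
pos [0.5323 0.1314 0.2717] rot [-3.1382e+00  1.1000e-03  1.6056e+00] tool shift [0.0008 0.0013 0.1543]
```

```bash
python3 nudge.py '[0.03, 0, 0, 0.02, 0, 0.03, 0, 0, 0.035, 0, 0.03, 0, 0, 0.035, 0, 0.03, 0, 0, 0.025, 0, 0.03, 0, 0, 0.015, 0, 0.03, 0, 0, 0.01, 0, 0.03, 0, 0, 0.005, 0, 0.03, 0, 0, 0, 0, 0.03, 0, 0, 0, 0, 0.03, 0, 0, 0, 0, 0.03, 0, 0, 0, 0]'; python3 -c "
from h import *
go(.5328,.132,.1174)"
```

```text
time: 36.57
tool_pos: [0.534, 0.1315, 0.1302]
ee_rot: [3.138, -0.0, 1.605]
wrist_force: [-0.1, 0.0, -2.8]
width: 0.0433
finger_force: 29.9
pos [0.534  0.1315 0.1302] rot [ 3.1384e+00 -3.0000e-04  1.6047e+00] tool shift [ 0.0005 -0.0012  0.0128]
```

```bash
python3 nudge.py '[0.03, 0, 0, 0.005, 0, 0.03, 0, 0, 0.003, 0, 0.03, 0, 0, 0.001, 0, 0.03, 0, 0, 0, 0, 0.03, 0, 0, 0, 0, 0.03, 0, 0, 0, 0]'
```

```text
time: 37.07
tool_pos: [0.5331, 0.1315, 0.1195]
ee_rot: [3.141, -0.0, 1.605]
wrist_force: [1.3, 0.5, -2.9]
width: 0.043
finger_force: 29.9
```

```bash
python3 nudge.py '[0.03, 0, 0, 0.001, 0, 0.03, 0, 0, 0.001, 0, 0.03, 0, 0, 0, 0, 0.03, 0, 0, 0, 0, 0.03, 0, 0, 0, 0]'
```

```text
time: 37.48
tool_pos: [0.533, 0.1314, 0.1175]
ee_rot: [-3.142, -0.0, 1.605]
wrist_force: [-1.0, 0.9, -3.1]
width: 0.0428
finger_force: 29.9
```

```bash
python3 nudge.py '[0.03, 0, 0, 0.001, 0, 0.03, 0, 0, 0, 0, 0.03, 0, 0, 0, 0]'; python3 nudge.py '[0.094, 0, 0, 0, 0, 0.094, 0, 0, 0, 0, 0.094, 0, 0, 0, 0, 0.094, 0, 0, 0, 0, 0.094, 0, 0, 0, 0, 0.094, 0, 0, 0, 0, 0.094, 0, 0, 0, 0, 0.094, 0, 0, -0.02, 0, 0.094, 0, 0, -0.035, 0, 0.094, 0, 0, -0.04, 0, 0.094, 0, 0, -0.035, 0, 0.094, 0, 0, -0.015, 0, 0.094, 0, 0, 0, 0, 0.094, 0, 0, 0, 0, 0.094, 0, 0, 0, 0]'; python3 -c "
from h import *
go(.4575,-.403,.26)"
```

```text
time: 37.73
tool_pos: [0.533, 0.1315, 0.1174]
ee_rot: [3.141, -0.0, 1.605]
wrist_force: [-1.8, -0.5, 3.2]
width: 0.0433
finger_force: 29.9
time: 38.98
tool_pos: [0.5323, 0.1313, 0.2593]
ee_rot: [-3.138, 0.0, 1.605]
wrist_force: [0.7, 0.5, -0.2]
width: 0.094
finger_force: 0.0
pos [0.5323 0.1313 0.2593] rot [-3.1382e+00  3.0000e-04  1.6048e+00] tool shift [-5.315e-01 -9.290e-02 -2.000e-04]
```

```bash
python3 nudge.py '[0.05, -0.0165, -0.003, 0, 0, 0.05, -0.033, -0.0058, 0, 0, 0.05, -0.033, -0.0058, 0, 0, 0.05, -0.033, -0.0058, 0, 0, 0.05, -0.033, -0.0058, 0, 0, 0.05, -0.033, -0.0058, 0, 0, 0.05, -0.033, -0.0058, 0, 0, 0.05, -0.033, -0.0058, 0, 0, 0.05, -0.033, -0.0058, 0, 0, 0.05, -0.033, -0.0058, 0, 0, 0.05, -0.033, -0.0058, 0, 0, 0.05, -0.033, -0.0058, 0, 0, 0.05, -0.033, -0.0058, 0, 0, 0.05, -0.033, -0.0058, 0, 0, 0.05, -0.033, -0.0058, 0, 0, 0.05, -0.033, -0.0058, 0, 0, 0.05, -0.02, -0.003, 0, 0.05, 0.05, 0, 0, 0, 0, 0.05, 0, 0, 0, 0, 0.05, 0, 0, 0, 0]';python3 -c "
from h import *
for n in('side','top'):
    s=robot.snapshot(n);cv2.imwrite(f'pics/{n}4.png',crop(s['color'],*((260,190,100,120,5) if n=='side' else (200,180,240,130,3))))
go(.4575,-.403,.02)"
```

```text
time: 40.65
tool_pos: [0.4579, -0.4018, 0.2595]
ee_rot: [-3.139, -0.003, 1.556]
wrist_force: [0.0, -0.6, 0.6]
width: 0.05
finger_force: 0.0
pos [ 0.4584 -0.4014  0.2609] rot [-3.1410e+00 -1.3000e-03  1.5568e+00] tool shift [-0.0019 -0.0007  0.2409]
```

View pics/side4.png

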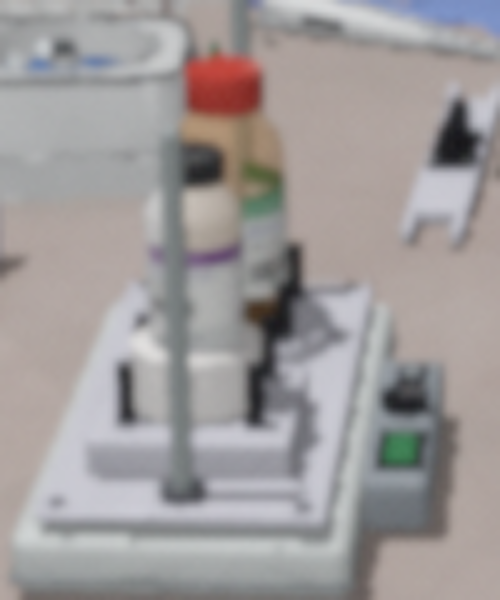

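View pics/top4.png

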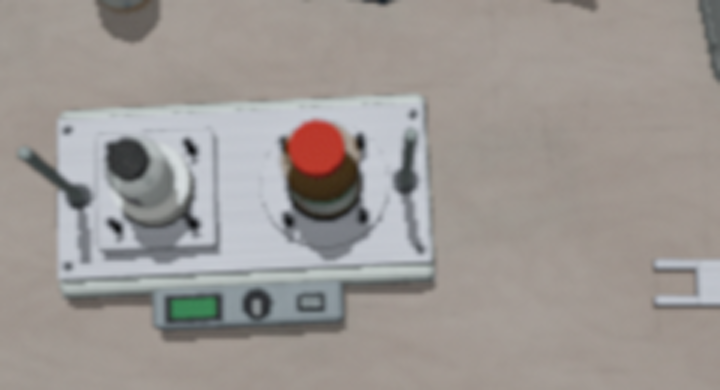

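```bash
python3 nudge.py '[0.05, -0.0015, 0, 0.02, 0, 0.05, 0, 0, 0.04, 0, 0.05, 0, 0, 0.04, 0, 0.05, 0, 0, 0.04, 0, 0.05, 0, 0, 0.04, 0, 0.05, 0, 0, 0.03, 0, 0.05, 0, 0, 0.015, 0, 0.05, 0, 0, 0.008, 0, 0.05, 0, 0, 0.003, 0, 0.05, 0, 0, 0, 0, 0.05, 0, 0, 0, 0, 0.05, 0, 0, 0, 0, 0.05, 0, 0, 0, 0]'
```

```text
time: 41.83
tool_pos: [0.459, -0.4053, 0.0275]
ee_rot: [3.139, 0.003, 1.555]
wrist_force: [-0.6, -0.0, 0.2]
width: 0.0501
finger_force: 0.0
```

```bash
python3 nudge.py '[0.05, 0.001, 0, 0.004, 0, 0.05, 0, 0, 0.003, 0, 0.05, 0, 0, 0, 0, 0.05, 0, 0, 0, 0, 0.05, 0, 0, 0, 0]'; python3 nudge.py '[0.005, 0, 0, 0, 0, 0.005, 0, 0, 0, 0, 0.005, 0, 0, 0, 0, 0.005, 0, 0, 0, 0, 0.005, 0, 0, 0, 0, 0.005, 0, 0, 0, 0, 0.005, 0, 0, 0, 0, 0.005, 0, 0, 0, 0]'
```

```text
time: 42.25
tool_pos: [0.458, -0.4034, 0.0183]
ee_rot: [-3.141, -0.0, 1.555]
wrist_force: [0.5, -0.7, 0.0]
width: 0.0501
finger_force: 0.0
time: 42.92
tool_pos: [0.4584, -0.4034, 0.0185]
ee_rot: [3.141, 0.0, 1.555]
wrist_force: [1.1, -1.7, -0.6]
width: 0.0138
finger_force: 30.0
```

```bash
python3 nudge.py '[0.005, 0, 0, -0.01, 0, 0.005, 0, 0, -0.02, 0, 0.005, 0, 0, -0.03, 0, 0.005, 0, 0, -0.035, 0, 0.005, 0, 0, -0.035, 0, 0.005, 0, 0, -0.035, 0, 0.005, 0, 0, -0.035, 0, 0.005, 0, 0, -0.03, 0, 0.005, 0, 0, -0.02, 0, 0.005, 0, 0, -0.01, 0, 0.005, 0, 0, 0, -0.025, 0.005, 0, 0, 0, -0.025, 0.005, 0, 0, 0, 0]'; python3 -c "
from h import *
go(.534,.0675,.275)"
```

```text
time: 44.0
tool_pos: [0.4575, -0.4028, 0.2756]
ee_rot: [-3.138, -0.004, 1.606]
wrist_force: [0.8, 0.4, -2.3]
width: 0.0139
finger_force: 30.0
pos [ 0.4575 -0.4028  0.2756] rot [-3.1384 -0.0037  1.6063] tool shift [0.4673 0.0932 0.002 ]
```

```bash
python3 nudge.py '[0.005, 0.01, 0.002, 0, 0, 0.005, 0.02, 0.004, 0, 0, 0.005, 0.03, 0.006, 0, 0, 0.005, 0.033, 0.0066, 0, 0, 0.005, 0.033, 0.0066, 0, 0, 0.005, 0.033, 0.0066, 0, 0, 0.005, 0.033, 0.0066, 0, 0, 0.005, 0.033, 0.0066, 0, 0, 0.005, 0.033, 0.0066, 0, 0, 0.005, 0.033, 0.0066, 0, 0, 0.005, 0.033, 0.0066, 0, 0, 0.005, 0.033, 0.0066, 0, 0, 0.005, 0.033, 0.0066, 0, 0, 0.005, 0.033, 0.0066, 0, 0, 0.005, 0.024, 0.0048, 0, 0, 0.005, 0.013, 0.0026, 0, 0, 0.005, 0.007, 0.0014, 0, 0, 0.005, 0, 0, 0, 0, 0.005, 0, 0, 0, 0, 0.005, 0, 0, 0, 0]';python3 -c "
from h import *
for n in('side','top'):
    s=robot.snapshot(n);cv2.imwrite(f'pics/{n}5.png',crop(s['color'],*((240,150,130,150,4) if n=='side' else (190,180,200,130,4))))
go(.534,.0675,.2025)"
```

```text
time: 45.67
tool_pos: [0.5354, 0.0652, 0.2783]
ee_rot: [-3.141, 0.001, 1.603]
wrist_force: [0.3, -0.4, -2.8]
width: 0.0136
finger_force: 30.0
pos [0.5355 0.0651 0.2785] rot [-3.1416e+00  4.0000e-04  1.6026e+00] tool shift [ 0.0025 -0.0015  0.076 ]
```

View pics/side5.png

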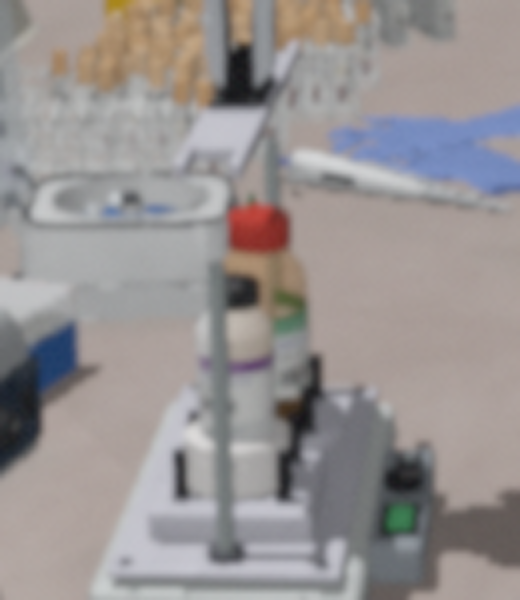

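View pics/top5.png

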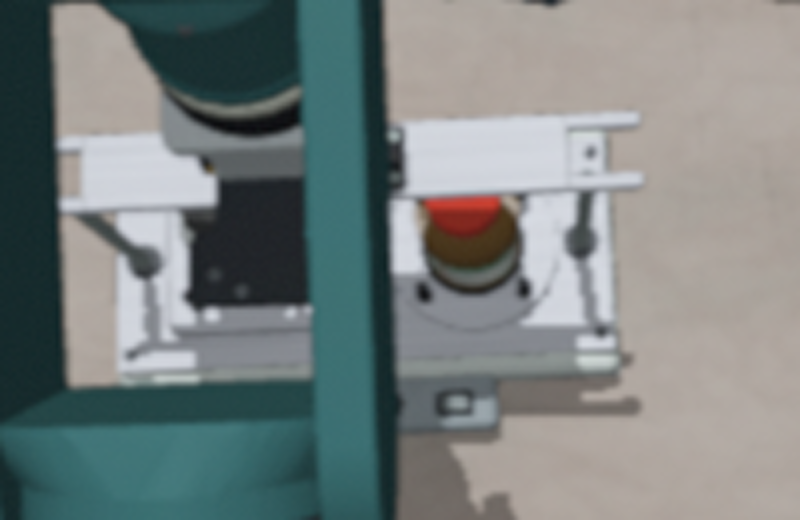

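```bash
python3 -c "
from h import *
s=robot.snapshot('top');go(.534,.0675,.2025)
f=lambda u,v:(190+(u+.5)/4-.5,180+(v+.5)/4-.5)
L=at(s,f(82,174.5),.272);R=at(s,f(567,151),.272);print(L,R,(L+R)/2,L-R, at(s,f(640,150),.272))"
```

```text
pos [0.5356 0.0652 0.2786] rot [3.1414e+00 2.0000e-04 1.6028e+00] tool shift [ 0.0023 -0.0015  0.0761]
[0.531  0.1754] [ 0.539  -0.0489] [0.535   0.06325] [-0.008   0.2243] [ 0.5389 -0.0827]
```

```bash
python3 nudge.py '[0.005, 0.0035, -0.0015, 0, 0, 0.005, 0, 0, 0.01, 0, 0.005, 0, 0, 0.015, 0, 0.005, 0, 0, 0.01, 0, 0.005, 0, 0, 0.005, 0, 0.005, 0, 0, 0.005, 0, 0.005, 0, 0, 0.005, 0, 0.005, 0, 0, 0.005, 0, 0.005, 0, 0, 0, 0, 0.005, 0, 0, 0, 0, 0.005, 0, 0, 0, 0]'; python3 -c "
from h import *
go(.534,.069,.2025)"
```

```text
time: 46.73
tool_pos: [0.5342, 0.07, 0.224]
ee_rot: [3.141, -0.0, 1.605]
wrist_force: [0.2, 0.3, -2.9]
width: 0.0137
finger_force: 30.0
pos [0.5342 0.07   0.224 ] rot [ 3.1406e+00 -1.0000e-04  1.6048e+00] tool shift [-0.001  -0.0003  0.0215]
```

```bash
python3 nudge.py '[0.005, 0, 0, 0.005, 0, 0.005, 0, 0, 0.005, 0, 0.005, 0, 0, 0.005, 0, 0.005, 0, 0, 0.002, 0, 0.005, 0, 0, 0, 0, 0.005, 0, 0, 0, 0, 0.005, 0, 0, 0, 0]';python3 -c "
from h import *
s=robot.snapshot('side');cv2.imwrite('pics/s6.png',crop(s['color'],240,150,130,150,4))"
```

```text
time: 47.32
tool_pos: [0.5341, 0.0699, 0.2066]
ee_rot: [3.141, -0.0, 1.605]
wrist_force: [-0.7, 0.3, -3.1]
width: 0.0138
finger_force: 30.0
```

View pics/s6.png

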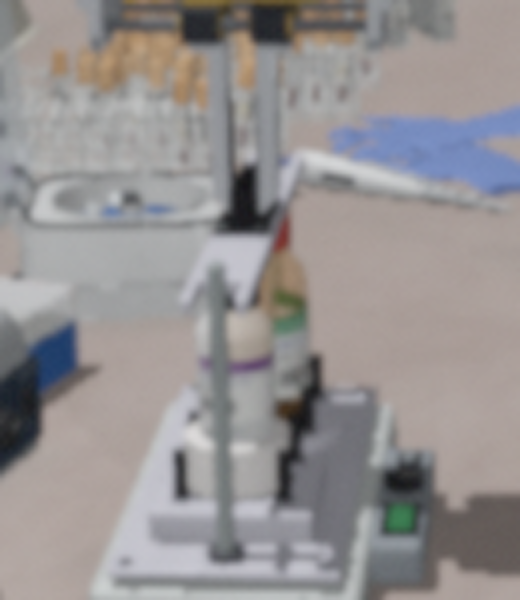

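The near rod sticks up through the fork slot at (218,265); the bar looks level over both caps. Lower to contact.

```bash
python3 nudge.py '[0.005, 0, 0, 0.001, 0, 0.005, 0, 0, 0.001, 0, 0.005, 0, 0, 0.001, 0, 0.005, 0, 0, 0, 0, 0.005, 0, 0, 0, 0]'; python3 nudge.py '[0.005, 0, 0, 0.001, 0, 0.005, 0, 0, 0, 0, 0.005, 0, 0, 0, 0]'
```

```text
time: 47.78
tool_pos: [0.5339, 0.0699, 0.2034]
ee_rot: [-3.141, -0.0, 1.605]
wrist_force: [0.4, 0.7, -3.7]
width: 0.0137
finger_force: 30.0
time: 48.03
tool_pos: [0.5341, 0.0699, 0.2026]
ee_rot: [3.141, -0.0, 1.605]
wrist_force: [0.9, -0.9, -2.1]
width: 0.0137
finger_force: 30.0
```

```bash
python3 nudge.py '[0.005, 0, 0, 0.001, 0, 0.005, 0, 0, 0, 0, 0.005, 0, 0, 0, 0]'; python3 nudge.py '[0.04, 0, 0, 0, 0, 0.04, 0, 0, 0, 0, 0.04, 0, 0, 0, 0, 0.04, 0, 0, 0, 0, 0.04, 0, 0, 0, 0, 0.04, 0, 0, 0, 0, 0.04, 0, 0, -0.01, 0, 0.04, 0, 0, -0.03, 0, 0.04, 0, 0, -0.04, 0, 0.04, 0, 0, -0.02, 0, 0.04, 0, -0.03, 0, 0, 0.04, 0, -0.04, 0, 0, 0.04, 0, -0.04, 0, 0, 0.04, 0, -0.04, 0, 0, 0.04, 0, -0.04, 0, 0, 0.04, 0, 0, 0, 0, 0.04, 0, 0, 0, 0, 0.04, 0, 0, 0, 0]';python3 -c "
from h import *
a=robot.snapshot('side')['color'];b=robot.snapshot('top')['color']
m=np.zeros((600,800,3),np.uint8);m[:600,:400]=crop(a,250,180,100,150,4);m[:390,400:]=cv2.resize(b[190:287,215:315],(400,390),interpolation=cv2.INTER_CUBIC)
cv2.imwrite('pics/f.png',m)"
```

```text
time: 48.28
tool_pos: [0.5344, 0.0699, 0.2026]
ee_rot: [3.14, -0.0, 1.605]
wrist_force: [0.0, 0.3, 2.3]
width: 0.0137
finger_force: 30.0
time: 49.78
tool_pos: [0.3447, 0.0635, 0.3023]
ee_rot: [3.139, -0.0, 1.605]
wrist_force: [0.4, -0.2, 0.1]
width: 0.04
finger_force: 0.0
```

View pics/f.png

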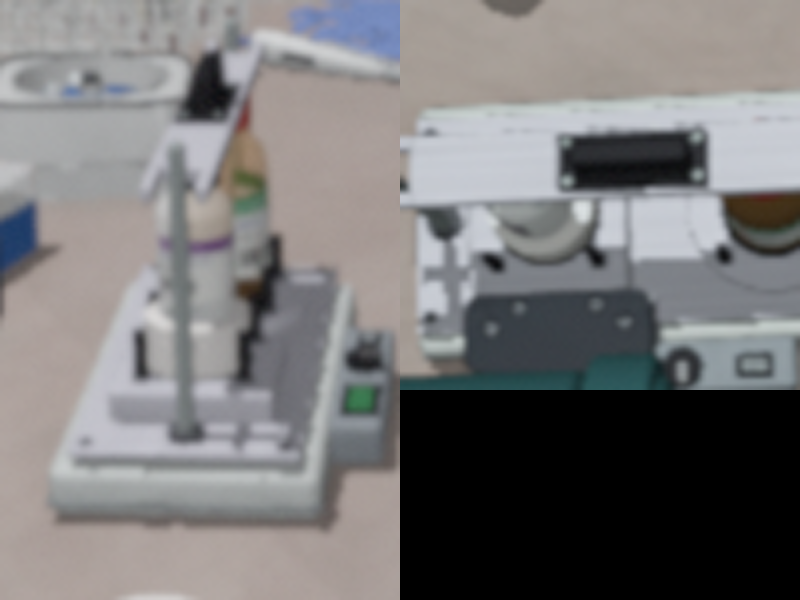

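The bar lies level across both caps, with the near rod tip showing through its fork at (177,150) and the far one at (235,35). Both bottles are upright and the arm is clear, so I'm handing the job in.

```bash
python3 -c "
from bench import robot
print(robot.close_job())"
```

```text
the job is handed in; nothing more can be done
None
```

I swapped the bottles, with the short one on the 20 mm and 10 mm discs, set the hold-down bar over both rods level on the caps, and handed the job in at about 50 s; no verdict came back.

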